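Return a wire spool through the sprung flap of the spool bay

ROBOT

A 6-joint arm with a two-finger parallel gripper is mounted at the origin on a cart in front of the work surface, level with it; the furniture and walls round the work are solid. World frame = base frame: x ahead of the robot, y to its left, z up, the work surface at z = 0. Lengths are in m, angles in rad, forces in N, time in s.
With the tool pointing down it reaches from about 0.425 to 0.95 m from the base axis. Payload 3.5 kg.
Tool frame: the origin (TCP) lies midway between the tips of the shut fingers; the grasp point (between the pads) lies env.tcp_to_grasp behind it (env.tcp_to_grasp is the distance from the TCP to the grasp point, in m); z points along the fingers, y is the line along which they close (so a half turn about z gives the same grasp; the last joint's range is limited). The gripper opens to 85 mm and grips with 20 to 120 N. Pads are 22 mm wide; open, the fingers measure 114 mm over their backs; the gripper's body (76 mm by 85 mm) begins 54 mm behind the grasp point. The pads swing forward as they close: fully open they stand 13 mm farther back than shut.
Start: joints at [-1.273, 0.286, 1.577, -0, 1.279, -0.15], TCP at [0.292, -0.608, 0.231] pointing down, gripper open.
Joint ranges: [-2.77, 2.77], [-0.9, 2.22], [0.21, 2.48], [-1.53, 4.67], [0.24, 2.81], [-2.84, 2.84]. Speed limits (rad/s): [2.79, 2.79, 3.14, 3.14, 3.14, 3.14].

INTERFACE

Orientations are given as [roll, pitch, yaw] about the fixed x, y, z axes, in that order (R = Rz(yaw) Ry(pitch) Rx(roll)).
In Python, from rig import env, imaging, finish_job gives the robot as it stands.
- The arm moves only by the tool move_arm, never from a script. Its argument "moves" is a list of rows, each a list of 3 entries, a list of its own where there are three numbers: the shift along the tool's x, y, z in mm, then the turn about the tool's z in rad, then the opening, from 0 (shut) to 1 (fully open). A call has 1 to 5 rows; each row is the pose to reach, as a shift and turn from the pose commanded when the call began, along the tool's axes at that moment; what a row does not reach only later rows make up. A row lasts 1/12 s, in which the tool goes at most 41.7 mm and 7.16 degrees, less where a joint would pass 70% of its speed; a pose out of reach is approached as far as the arm can. A call with a gripper value outside its range is refused whole. The fingers move at their own pace and stop on an object; "newtons" is the grip in N (left out, the last holds). Time passes only in rows, so rows that repeat a pose let the fingers close. It gives the time, the measured TCP pose, the force, the opening and the grip force at its end, in the units of the state.
- env.get_obs(): the state, without advancing time (a new reading comes with each control period).
- imaging.read_camera(name): name is "scene" or "side" or "wrist"; returns the picture (480x640x3 uint8, red, green, blue); there is no depth.
- imaging.get_calibration(name): a dict with "fx", "fy", "cx", "cy" (pixels), "T" (4x4, takes a point from camera to world coordinates); the wrist camera has in their place "mount" (4x4, takes a point from camera to tool coordinates, whose origin is the TCP and whose axes are the flange's). Camera axes: x right, y down, z forward; pixel columns grow to the right and rows downward; lengths in m; the calibration is good to about 2 mm. A picture is of the moment at which its call begins: read the wrist's pose just before it. get_calibration takes no time and is no camera call.
- finish_job(): hands the job in; it is judged then, once.
The state is a dict: "t": time; "q": joint angles; "joint_vel": joint speeds; "joint_torque": joint torques, N m; "tool_pos": TCP position; "tool_rot": TCP orientation; "contact_force": force on the tool from outside, world axes, zero at the start; "moment": the same for the moment, N m; "width": finger opening in m; "finger_force": force on a finger pad.
Only numpy, scipy, OpenCV 4.12 (cv2) and the standard library are available. Lean on these libraries where they do the work, as an engineer would, in place of code of your own. Each camera call takes 0.05 s, during which the arm holds its last target. There are 200 camera calls.

TASK

Put the wire spool that lies on the front deck of the wooden spool bay back into the bay's well: push the sprung metal flap aside with one finger and hold it clear, so that it never touches the spool, while the other finger pushes the spool along its lane and over the edge into the well. Only push: do not pick the spool up. Then take the fingers away so that the flap swings fully shut, and leave the things standing beside the bay alone.

Things in the scene. Friction and masses are not known exactly. Their poses are not given: they have to be found in the camera images.
- bay: the wooden spool bay, a fixed open-topped tray 316 long (x), 182 wide (y), 75 mm high. Origin at worktop height, 2 mm behind mid-length; x runs from the open front end (near the robot) to the rear, y left, z up. Flat deck, top at z = 55 mm, from x = -160 to +50 mm, then the well. Side walls (inner faces y = +-85 mm) and rear wall rise to z = 75 mm; no front wall
- deck_edge (a point): middle of the deck's rear edge, bay (50, 0, 55) mm. Behind it is the well: 100 mm long (x), 170 mm wide, floor at z = 6 mm, 49 mm below the deck
- lane (a point): middle of the lane at deck height and at the deck's rear edge, bay (50, -36, 55) mm. The lane is a straight track, 48 mm wide, between two low wooden rails 12 mm high, along the whole deck (parallel to the bay's x) at y = -60 to -12 mm; the spool slides along it, over the edge and drops into the well
- flap (a joint): flap angle in rad: 0 shut, up to 0.93 open. One upright aluminium leaf, 174 mm long, 4 mm thick, z = 70 to 100 mm of the bay. Shut, it crosses the deck slantwise from the hinge pin at front left to the stop post at rear right, bay (46, -79) mm, 10 mm thick, top z = 95 mm. It opens away from the robot, its free end going to the rear and left, until it lies along the left wall
- flap_hinge (a point): foot of the flap's upright hinge pin (9 mm thick, top at z = 101 mm): bay (-60, 70, 55) mm. A spring shuts the flap: 0.05 N m when shut, 0.12 N m open, about 2 N at 25 mm from the pin. A finger moving along the bay's x, its left side 12 to 30 mm right of the pin, meets the shut leaf near x = -45 mm and opens it ahead of a spool pushed by the other finger alongside
- flap_edge (a point): the flap's free edge at mid-height, 171 mm from the hinge axis
- spool: the spool to return: white flanged spool with yellow wire lying flat in the lane on the deck's right (-y) half, before the flap, axis upright, 43 mm in diameter, 22 mm high, about 50 g; origin at the centre of its underside
- spool_mid (a point): the middle of that spool, 11 mm above its underside
- tape: roll of violet tape, 62 mm in diameter, 19 mm high, standing by the left of the bay: leave alone
- jar: glass bead jar with a black lid, 38 mm in diameter, 46 mm high, by the right of the bay: leave alone
- other_spool: another spool, with white wire, 43 mm in diameter, 22 mm high, on the worktop left of the bay: leave alone
Mind the look-alikes: they are no part of the job. Leave any orange or turquoise look-alike of the spool alone.

How it is judged:
On the way, in this order (a step that is already met when the one before it is completed fails the run):
1. a finger holds the flap open while the spool is still on the deck (value of joint flap above 0.3 rad and contact force between the fingers and flap above 0.2 N and x of spool_mid in the frame of bay below 0.03 m), for 0.05 s.
2. the spool has dropped into the well (x of spool_mid in the frame of bay between 0.055 and 0.15 m and y of spool_mid in the frame of bay between -0.085 and 0.085 m and z of spool_mid in the frame of bay below 0.042 m), for 0.1 s.
At the end, for the whole second after the job is handed in: the spool lies at rest in the well behind the deck (its middle between the well's walls and less than 42 mm above the worktop) and the flap is shut (within 0.05 rad) (all of step 2 and linear speed of spool below 0.05 m/s and value of joint flap below 0.05 rad and velocity of joint flap below 0.1 rad/s); the robot touches nothing.
It fails at once if the flap touched the spool (over 0.5 N) (contact force between spool and flap above 0.5 N).
It fails at once if the spool was lifted more than 15 mm off the deck (z of spool_mid in the frame of bay above 0.081 m).
It fails at once if the tape roll was moved more than 15 mm (distance of tape from where it was at the start of the episode above 0.015 m).
It fails at once if the bead jar was moved more than 15 mm (distance of jar from where it was at the start of the episode above 0.015 m).
It fails at once if the second wire spool was moved more than 15 mm (distance of other_spool from where it was at the start of the episode above 0.015 m).
It also fails if it takes over 38 s, if anything falls off the work surface, if the arm or the gripper's body presses on something with over 40 N, if the wrist force passes 120 N, or if a joint passes its speed limit or range.

## Working session

There is one attempt and no reset: what is moved stays moved. The work goes in short steps, Python scripts to look and compute and a tool call to move; the robot and the scene stay as the last step left them, time stands still between calls to the robot, and variables do not carry over. Pictures are saved under pics/ and viewed, at most 10 in all, crops included, and the job is handed in when it is done.

Besides the shell and the picture viewer there is one more tool, called after "Request:" as name(argument=value, ...), one argument or row to a line, values as JSON. move_arm: Moves the arm, as the interface text tells. Its arguments: {"type":"object","properties":{"moves":{"type":"array","items":{"type":"array"}},"newtons":{"type":"number"}},"required":["moves"]}

```bash
mkdir -p pics; ls
python3 - <<'E'
from rig import env, imaging
import cv2,numpy as np
a=imaging.read_camera("scene");b=imaging.read_camera("side")
cv2.imwrite("pics/scene.png",a[:,:,::-1]);cv2.imwrite("pics/side.png",b[:,:,::-1])
for n in("scene","side","wrist"):
    c=imaging.get_calibration(n);print(n,{k:np.round(v,4).tolist() for k,v in c.items()})
print(env.tcp_to_grasp,env.get_obs())
E
```

```text
pics
scene {'fx': 527.7413, 'fy': 527.7413, 'cx': 321.575, 'cy': 238.6205, 'T': [[-0.9111, -0.213, 0.3528, 0.1966], [-0.4121, 0.4752, -0.7774, 0.4671], [-0.002, -0.8537, -0.5208, 0.5245], [0.0, 0.0, 0.0, 1.0]]}
side {'fx': 442.1735, 'fy': 442.1735, 'cx': 310.2148, 'cy': 238.8008, 'T': [[0.9178, -0.2338, 0.3208, 0.2016], [-0.3966, -0.5057, 0.7661, -0.8568], [-0.0169, -0.8304, -0.5569, 0.5896], [0.0, 0.0, 0.0, 1.0]]}
wrist {'fx': 332.7937, 'fy': 332.7937, 'cx': 316.4636, 'cy': 238.1087, 'mount': [[0.0008, -0.953, -0.3029, 0.0772], [1.0, 0.0003, 0.0016, -0.0003], [-0.0014, -0.3029, 0.953, -0.1418], [0.0, 0.0, 0.0, 1.0]]}
0.0187 {'t': 0.1, 'q': array([-1.27298460e+00,  2.87118650e-01,  1.57803922e+00, -1.85457514e-05,
        1.27857989e+00, -1.50008005e-01]), 'joint_vel': array([ 0.00076221, -0.00189825, -0.00462   ,  0.00061749, -0.00043908,
       -0.00064855]), 'joint_torque': array([ 1.31104578e-03, -4.07297230e+01, -2.93699867e+01, -1.56536366e-04,
        3.41230399e-03, -2.97920472e-06]), 'tool_pos': array([ 0.2921177 , -0.60785874,  0.2300531 ]), 'tool_rot': array([-3.13946899e+00, -3.03028426e-04,  4.47824768e-01]), 'contact_force': array([-0.23972697,  0.12851277, -0.20748618]), 'moment': array([ 0.02356243, -0.03334379, -0.01573013]), 'finger_force': 0.0, 'width': 0.08544988445689611}
```

View pics/scene.png

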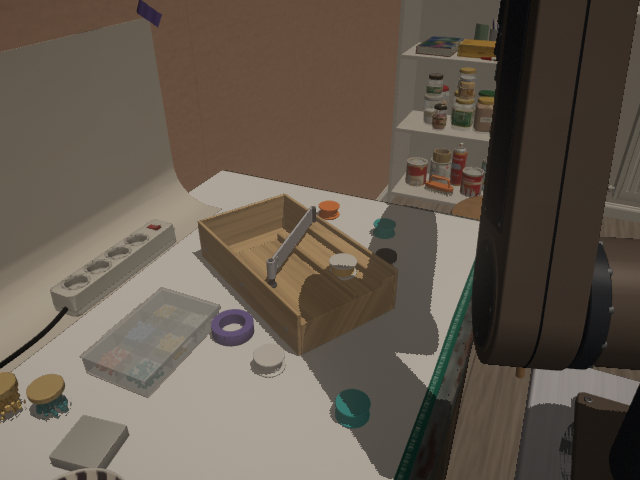

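View pics/side.png

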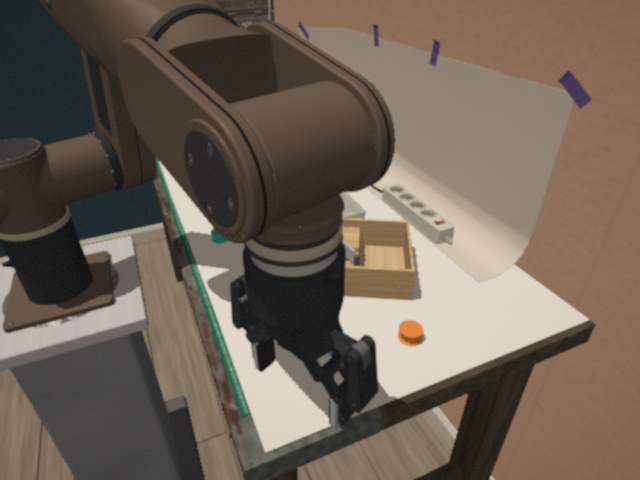

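The scene view shows the bay in the middle, with its front end at about (300,345)–(395,275) and its rear at about (200,220)–(285,197). The flap runs from (271,270) to (313,212).

Spool candidates:
- (343,265): white, on the deck in the lane, so this is the one meant.
- (268,357): white, on the worktop.
- (385,228) and (352,405): turquoise look-alikes.
- (329,210): orange look-alike.

The jar's lid is at (386,257). I'll confirm the spool in an enlarged crop.

Run:
```python
import cv2
a=cv2.imread("pics/scene.png")[185:355,190:410]
cv2.imwrite("pics/crop.png",cv2.resize(a,None,fx=3.5,fy=3.5,interpolation=cv2.INTER_CUBIC))
```

```text
(no output)
```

View pics/crop.png

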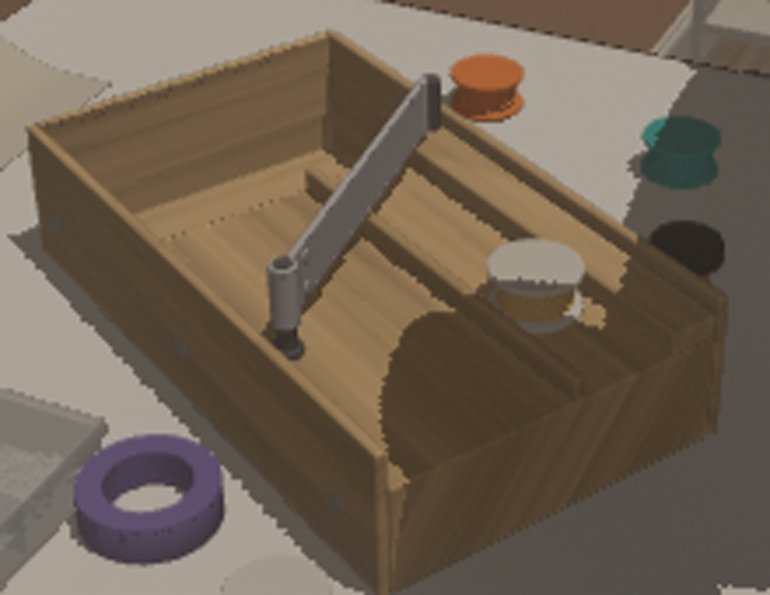

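The crop confirms it: the white-flanged spool with yellow wire is at crop (536,269), in the lane in front of the flap. I read the bay corners, pin and post off the same crop.

```bash
cat > h.py <<'E'
import numpy as np
from scipy.optimize import least_squares
from rig import imaging
def cast(c,uv,z):
    T=c["T"];d=T[:3,:3]@np.array([(uv[0]-c["cx"])/c["fx"],(uv[1]-c["cy"])/c["fy"],1])
    return (T[:3,3]+d*(z-T[2,3])/d[2])
E
python3 - <<'E'
from h import *
c=imaging.get_calibration("scene")
full=lambda p:np.array(p)/3.5+[190,185]
P=[((30,128),(.156,.091,.075)),((330,33),(.156,-.091,.075)),((724,293),(-.16,-.091,.075)),((383,457),(-.16,.091,.075)),((385,592),(-.16,.091,0)),((716,432),(-.16,-.091,0)),((284,262),(-.06,.07,.101)),((433,77),(.046,-.079,.095))]
W=np.array([cast(c,full(p),b[2])[:2] for p,b in P]);B=np.array([b[:2] for _,b in P])
R=lambda a:np.array([[np.cos(a),-np.sin(a)],[np.sin(a),np.cos(a)]])
f=lambda s:(B@R(s[2]).T+s[:2]-W).ravel()
s=least_squares(f,[.6,0,0],loss='soft_l1',f_scale=.003).x
print("pose",s);print(np.round(f(s).reshape(-1,2)*1000,1))
toB=lambda w:R(s[2]).T@(w-s[:2])
sp=cast(c,full((536,269)),.077)[:2];print("spool",sp,toB(sp))
for n,p,z in[("jar",(687,248),.046),("tape",(150,480),.019)]:print(n,toB(cast(c,full(p),z)[:2]))
np.save("bay.npy",s)
E
```

```text
pose [ 0.5430737  -0.17159147 -0.51552337]
[[ 5.2 -0.9]
 [ 2.  -6.1]
 [-3.8 -0.7]
 [ 1.3  0.6]
 [-2.4  6. ]
 [-1.9 -0.7]
 [-0.4  0.4]
 [ 0.8  1.3]]
spool [ 0.44195575 -0.15255163] [-0.09736259 -0.03328484]
jar [-0.08962717 -0.13064345]
tape [-0.05888468  0.13981585]
```

```bash
cat >> h.py <<'E'
from rig import env
from scipy.spatial.transform import Rotation as Ro
def togo(bx,by,z):
    s=np.load("bay.npy");c,n=np.cos(s[2]),np.sin(s[2])
    w=np.array([s[0]+c*bx-n*by,s[1]+n*bx+c*by,z]);o=env.get_obs()
    R=Ro.from_euler("xyz",o["tool_rot"]).as_matrix()
    d=(w-o["tool_pos"]);b=o["tool_pos"][:2]-s[:2]
    print("world",w.round(4),"shift mm",(R.T@d*1000).round(1),"turn",round(o["tool_rot"][2]-s[2],4),"rot",o["tool_rot"].round(4),
      "bay now mm",(1000*np.array([c*b[0]+n*b[1],-n*b[0]+c*b[1]])).round(1),"w",o["width"].round(4),"t",o["t"],"q",o["q"].round(2))
E
python3 -c "
from h import *
togo(-.135,.0035,.16)"
```

```text
Traceback (most recent call last):
  File "h.py", line 15, in togo
    "bay now mm",(1000*np.array([c*b[0]+n*b[1],-n*b[0]+c*b[1]])).round(1),"w",o["width"].round(4),"t",o["t"],"q",o["q"].round(2))
                                                                              ^^^^^^^^^^^^^^^^
AttributeError: 'float' object has no attribute 'round'
```

```bash
sed -i 's/o\["width"\].round(4)/round(o["width"],4)/' h.py
python3 -c "
from h import *
togo(-.135,.0035,.16)"
```

```text
world [ 0.4273 -0.102   0.16  ] shift mm [ 340.9 -397.3   71. ] turn 0.9633 rot [-3.1395e+00 -3.0000e-04  4.4780e-01] bay now mm [  -3.3 -503.3] w 0.0854 t 0.1 q [-1.27  0.29  1.58 -0.    1.28 -0.15]
```

Request:
move_arm(
  moves=[
    [[26,-30,0],0.12,0.75],
    [[52,-60,0],0.24,0.75],
    [[78,-90,0],0.36,0.75],
    [[104,-120,0],0.48,0.75],
    [[130,-150,0],0.6,0.75],
  ],
)

```text
t: 0.52
tool_pos: [0.3445, -0.4149, 0.2305]
tool_rot: [-3.14, 0.001, -0.159]
contact_force: [0.5, -0.0, -0.6]
width: 0.064
finger_force: 0.0
```

```bash
python3 -c "
from h import *
togo(-.135,.0035,.16)"
```

```text
world [ 0.4273 -0.102   0.16  ] shift mm [  32.4 -322.    70.9] turn 0.3567 rot [-3.1404e+00  6.0000e-04 -1.5880e-01] bay now mm [ -52.9 -309.6] w 0.064 t 0.5167 q [-1.07 -0.01  1.91  0.    1.24  0.66]
```

Request:
move_arm(
  moves=[
    [[4,-36,0],0.09,0.75],
    [[8,-72,0],0.18,0.75],
    [[12,-108,0],0.27,0.75],
    [[16,-144,0],0.357,0.75],
    [[20,-180,0],0.357,0.75],
  ],
)

```text
t: 0.93
tool_pos: [0.3914, -0.2401, 0.2309]
tool_rot: [-3.141, 0.0, -0.513]
contact_force: [0.4, 0.2, 0.0]
width: 0.0642
finger_force: 0.0
```

```bash
python3 -c "
from h import *
togo(-.135,.0035,.16)"
```

```text
world [ 0.4273 -0.102   0.16  ] shift mm [ -36.4 -137.9   70.9] turn 0.0029 rot [-3.1413e+00  5.0000e-04 -5.1260e-01] bay now mm [ -98.2 -134.4] w 0.0642 t 0.9333 q [-0.77 -0.21  2.09  0.    1.26  1.31]
```

Request:
move_arm(
  moves=[
    [[-9,-36,0],0.003,0.75],
    [[-18,-72,0],0.003,0.75],
    [[-27,-108,10],0.003,0.75],
    [[-36,-138,30],0.003,0.75],
    [[-36,-138,60],0.003,0.75],
  ],
)

```text
t: 1.35
tool_pos: [0.4295, -0.1003, 0.1731]
tool_rot: [-3.139, -0.006, -0.507]
contact_force: [0.8, 0.1, -0.7]
width: 0.0646
finger_force: 0.0
```

```bash
python3 -c "
from h import *
import cv2
togo(-.135,.0035,.16)
cv2.imwrite('pics/w1.png',imaging.read_camera('wrist')[:,:,::-1])
np.save('w1.npy',np.r_[env.get_obs()['tool_pos'],env.get_obs()['tool_rot']])
"
```

```text
world [ 0.4273 -0.102   0.16  ] shift mm [-1.1  2.6 13.1] turn 0.0088 rot [-3.1394 -0.0058 -0.5068] bay now mm [-134.     6.1] w 0.0646 t 1.35 q [-0.46 -0.2   2.19  0.    1.14  1.62]
```

View pics/w1.png

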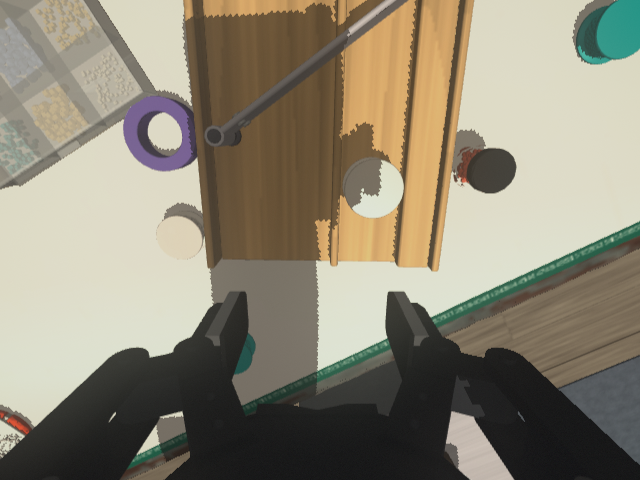

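The wrist view shows the spool at (373,187), the hinge pin top at (215,135), and the front ends of the walls at (208,268) and (438,270). The jar is at (490,170) and clear of the path. I'll refine the bay pose with these points.

```bash
cat >> h.py <<'E'
def wcam(p):
    c=dict(imaging.get_calibration("wrist"));T=np.eye(4);T[:3,:3]=Ro.from_euler("xyz",p[3:]).as_matrix();T[:3,3]=p[:3]
    c["T"]=T@c["mount"];return c
E
python3 - <<'E'
from h import *
import cv2
c=wcam(np.load("w1.npy"));s=np.load("bay.npy")
R=lambda a:np.array([[np.cos(a),-np.sin(a)],[np.sin(a),np.cos(a)]])
toB=lambda uv,z:((R(s[2]).T@(cast(c,uv,z)[:2]-s[:2]))*1000).round(1)
def show():
  for n,uv,z in[("pin -60,70",(215,135),.101),("FL -160,91",(208,268),.075),("FR -160,-91",(439,270),.075),("wallR far outer y-91",(472,0),.075),("wallL far outer y91",(183,0),.075),("spool",(373.5,187),.077),("laneL rail top y-12",(342,262),.067),("deck front -160",(280,260),.055),("jar",(491,170),.046)]:
    print(n,toB(uv,z))
show()
E
```

```text
pin -60,70 [-63.6  63.9]
FL -160,91 [-159.7   84.9]
FR -160,-91 [-159.8  -89.1]
wallR far outer y-91 [ 13.8 -87.3]
wallL far outer y91 [12.3 83.9]
spool [-97.3 -35.5]
laneL rail top y-12 [-157.2  -16.4]
deck front -160 [-160.8   32.9]
jar [ -88.4 -130.6]
```

Run:
```python
from h import *
print(np.load("w1.npy").round(4))
c=wcam(np.array([.4295,-.1003,.1731,-3.1394,-.0058,-.5068]));s=np.load("bay.npy")
R=lambda a:np.array([[np.cos(a),-np.sin(a)],[np.sin(a),np.cos(a)]])
toB=lambda uv,z:((R(s[2]).T@(cast(c,uv,z)[:2]-s[:2]))*1000).round(1)
for n,uv,z in[("pin -60,70",(215,135),.101),("FL -160,91",(208,268),.075),("FR -160,-91",(439,270),.075),("wallR far outer y-91",(472,0),.075),("wallL far outer y91",(183,0),.075),("spool",(373.5,187),.077)]:
    print(n,toB(uv,z))
togo(-.138,.0035,.14)
```

```text
[ 0.4246 -0.1     0.165   3.1415  0.0083 -0.5074]
pin -60,70 [-58.4  69. ]
FL -160,91 [-157.5   90.1]
FR -160,-91 [-157.3  -89.8]
wallR far outer y-91 [ 22.9 -88.8]
wallL far outer y91 [21.3 90. ]
spool [-92.9 -34.6]
world [ 0.4247 -0.1005  0.14  ] shift mm [ 0.6  0.4 25. ] turn 0.0081 rot [ 3.1415  0.0083 -0.5074] bay now mm [-138.4    3.9] w 0.0642 t 1.4 q [-0.46 -0.19  2.2   0.    1.14  1.61]
```

Request:
move_arm(
  moves=[
    [[-2,0,10],0.008,0.75],
    [[-4,0,40],0.008,0.75],
    [[-4,0,70],0.008,0.75],
    [[-4,0,95],0.008,0.75],
    [[-4,0,95],0.008,0.75],
  ],
)

```text
t: 1.82
tool_pos: [0.4205, -0.1014, 0.0722]
tool_rot: [3.141, 0.01, -0.523]
contact_force: [-1.0, 0.4, 0.0]
width: 0.0639
finger_force: 0.0
```

```bash
python3 -c "
from h import *
togo(-.142,.0035,.055)"
```

```text
world [ 0.4213 -0.0985  0.055 ] shift mm [-0.6 -2.9 17.2] turn -0.007 rot [ 3.1409  0.0095 -0.5225] bay now mm [-141.3    0.6] w 0.0639 t 1.8167 q [-0.47 -0.05  2.27 -0.    0.93  1.62]
```

Request:
move_arm(
  moves=[
    [[0,-2,6],-0.007,0.75],
    [[0,-3,12],-0.007,0.75],
    [[0,-3,12],-0.007,0.75],
    [[0,-3,12],-0.007,0.75],
  ],
)

```text
t: 2.15
tool_pos: [0.4264, -0.1, 0.0656]
tool_rot: [-3.141, -0.002, -0.513]
contact_force: [-0.5, -0.0, 0.1]
width: 0.0642
finger_force: 0.0
```

```bash
python3 -c "
from h import *
togo(-.142,.0035,.055)
import cv2
cv2.imwrite('pics/w2.png',imaging.read_camera('wrist')[:,:,::-1])"
```

```text
world [ 0.4213 -0.0985  0.055 ] shift mm [-5.2  1.2 10.6] turn 0.0021 rot [-3.1415e+00 -2.3000e-03 -5.1340e-01] bay now mm [-136.8    4.8] w 0.0642 t 2.15 q [-0.46 -0.03  2.26  0.    0.91  1.62]
```

View pics/w2.png

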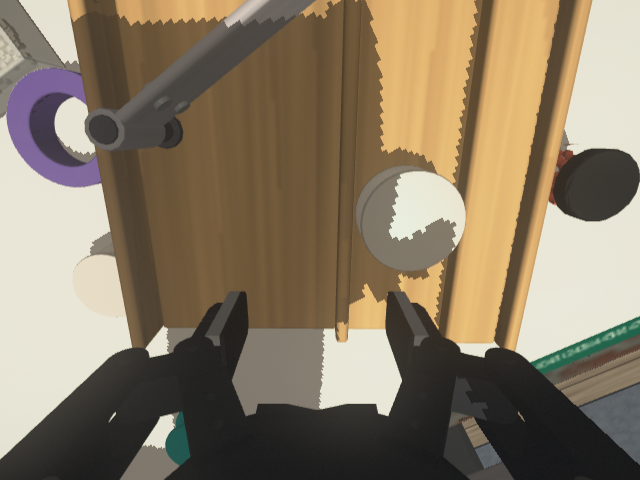

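The wrist view shows the right finger's pad at about (400,300), directly behind the spool at (410,217). The left finger is inside the pin at (105,128).

Request:
move_arm(
  moves=[
    [[2,1,5],0.002,0.75],
    [[2,1,10],0.002,0.75],
    [[2,1,10],0.002,0.75],
  ],
)

```text
t: 2.45
tool_pos: [0.4262, -0.1011, 0.0536]
tool_rot: [3.142, 0.001, -0.515]
contact_force: [-0.1, 0.3, -0.1]
width: 0.0639
finger_force: 0.0
```

```bash
python3 -c "
from h import *
togo(-.135,.0035,.055)
import cv2
im=imaging.read_camera('scene')[:,:,::-1];cv2.imwrite('pics/s2.png',cv2.resize(im[185:355,190:410],None,fx=3.5,fy=3.5,interpolation=cv2.INTER_CUBIC))"
```

```text
world [ 0.4273 -0.102   0.055 ] shift mm [ 1.4  0.2 -1.4] turn 0.0002 rot [ 3.1415e+00  1.2000e-03 -5.1530e-01] bay now mm [-136.4    3.7] w 0.0639 t 2.45 q [-0.47 -0.    2.26 -0.    0.88  1.62]
```

View pics/s2.png

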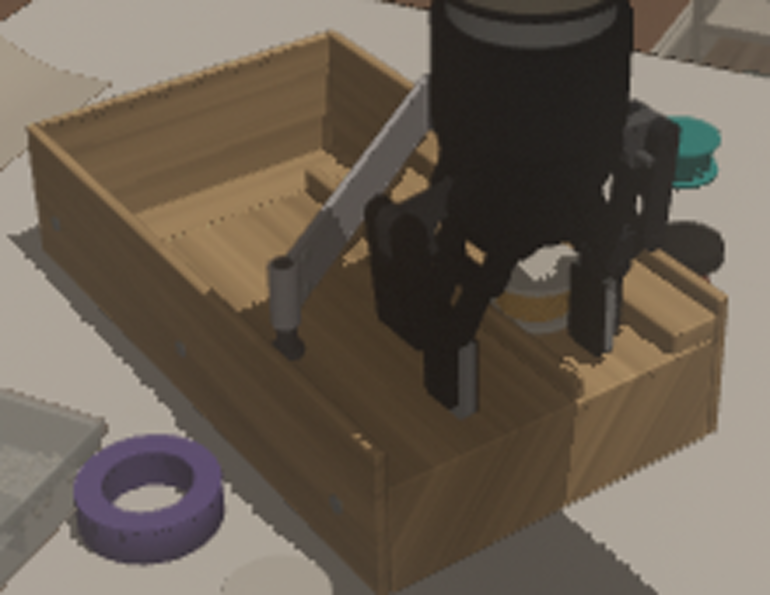

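Both fingertips sit low over the deck. The left one is at crop (455,405), to the right of the pin, and the right one is behind the spool at (600,345). I'll start pushing.

Request:
move_arm(
  moves=[
    [[6,1,-1],0,0.75],
    [[12,1,-1],0,0.75],
    [[18,1,-1],0,0.75],
    [[25,1,-1],0,0.75],
    [[32,1,-1],0,0.75],
  ],
)

```text
t: 2.92
tool_pos: [0.4549, -0.1184, 0.0555]
tool_rot: [-3.142, -0.0, -0.515]
contact_force: [0.9, 1.3, 0.5]
width: 0.0641
finger_force: 0.3
```

```bash
python3 -c "
from h import *
togo(-.07,.0025,.055)"
```

```text
world [ 0.4834 -0.1349  0.055 ] shift mm [32.9  0.3  0.5] turn 0.0002 rot [-3.1416e+00 -3.0000e-04 -5.1530e-01] bay now mm [-102.9    2.8] w 0.0641 t 2.9167 q [-0.47  0.06  2.19  0.    0.89  1.62]
```

Request:
move_arm(
  moves=[
    [[7,0,0],0,0.75],
    [[14,0,0],0,0.75],
    [[21,0,0],0,0.75],
    [[28,0,0],0,0.75],
    [[35,0,0],0,0.75],
  ],
)

```text
t: 3.33
tool_pos: [0.4851, -0.1355, 0.0553]
tool_rot: [-3.142, 0.0, -0.515]
contact_force: [-0.8, 0.3, 0.1]
width: 0.0645
finger_force: 0.3
```

```bash
python3 -c "
from h import *
togo(-.033,.0025,.055)
import cv2
cv2.imwrite('pics/w3.png',imaging.read_camera('wrist')[:,:,::-1])"
```

```text
world [ 0.5156 -0.1531  0.055 ] shift mm [35.2  0.3  0.3] turn 0.0003 rot [-3.1416e+00  2.0000e-04 -5.1520e-01] bay now mm [-68.2   2.8] w 0.0645 t 3.3333 q [-0.47  0.14  2.11  0.    0.89  1.61]
```

View pics/w3.png

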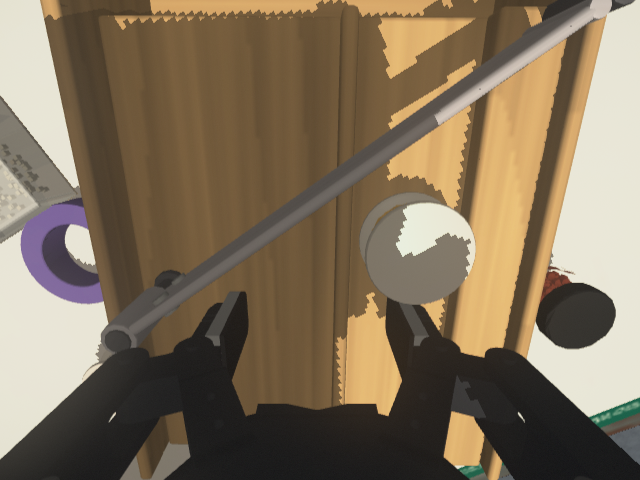

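The wrist view shows the spool against the right finger at (417,255). The left finger is about to meet the leaf at about (235,290), and the spool is well clear of the leaf.

Request:
move_arm(
  moves=[
    [[7,1,0],0,0.75],
    [[14,1,0],0,0.75],
    [[21,1,0],0,0.75],
  ],
)

```text
t: 3.63
tool_pos: [0.5019, -0.1462, 0.0551]
tool_rot: [3.142, 0.003, -0.515]
contact_force: [-3.6, 2.0, 3.0]
width: 0.0643
finger_force: 2.2
```

```bash
python3 -c "
from h import *
togo(-.033,.0025,.055)
import cv2
cv2.imwrite('pics/w4.png',imaging.read_camera('wrist')[:,:,::-1])"
```

```text
world [ 0.5156 -0.1531  0.055 ] shift mm [15.3 -0.6  0.1] turn 0.001 rot [ 3.1416e+00  2.9000e-03 -5.1450e-01] bay now mm [-48.3   1.8] w 0.0643 t 3.6333 q [-0.48  0.18  2.06  0.    0.9   1.61]
```

View pics/w4.png

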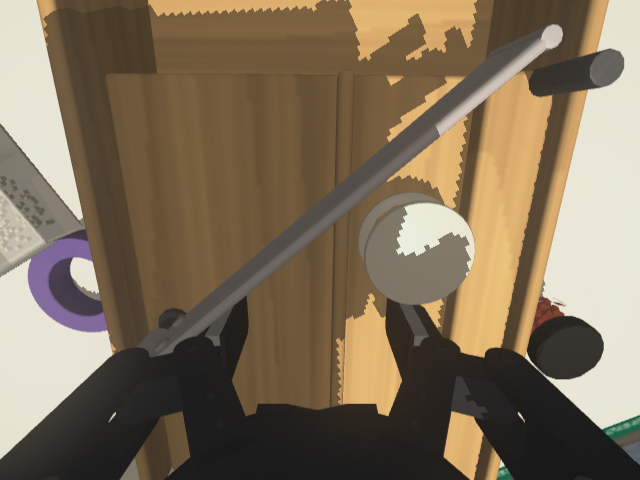

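The leaf has left the stop post at (600,68) and is swinging clear ahead of the spool at (417,250). The force is about 4 N.

Request:
move_arm(
  moves=[
    [[7,0,0],0,0.75],
    [[14,0,0],0,0.75],
    [[21,0,0],0,0.75],
    [[28,0,0],0,0.75],
    [[35,0,0],0,0.75],
  ],
)

```text
t: 4.1
tool_pos: [0.5332, -0.1638, 0.0555]
tool_rot: [-3.141, 0.001, -0.515]
contact_force: [-3.2, 2.9, 4.4]
width: 0.0641
finger_force: 2.8
```

```bash
python3 -c "
from h import *
togo(.042,.0025,.055)"
```

```text
world [ 0.5808 -0.1901  0.055 ] shift mm [54.5 -0.6  0.4] turn 0.0006 rot [-3.1415e+00  6.0000e-04 -5.1500e-01] bay now mm [-12.5   1.9] w 0.0641 t 4.1 q [-0.48  0.24  1.98  0.    0.92  1.61]
```

Request:
move_arm(
  moves=[
    [[7,0,0],0,0.75],
    [[14,0,0],0,0.75],
    [[21,0,0],0,0.75],
    [[28,0,0],0,0.75],
    [[35,0,0],0,0.75],
  ],
)

```text
t: 4.52
tool_pos: [0.5639, -0.1813, 0.0555]
tool_rot: [-3.142, -0.0, -0.515]
contact_force: [-4.0, 1.5, 4.5]
width: 0.0644
finger_force: 2.9
```

Request:
move_arm(
  moves=[
    [[7,0,0],0,0.75],
    [[14,0,0],0,0.75],
    [[21,0,0],0,0.75],
    [[25,0,0],0,0.75],
    [[25,0,0],0,0.75],
  ],
)

```text
t: 4.93
tool_pos: [0.5864, -0.1944, 0.0555]
tool_rot: [3.141, -0.003, -0.516]
contact_force: [0.2, -1.6, 1.7]
width: 0.0638
finger_force: 1.2
```

```bash
python3 -c "
from h import *
togo(-.1,.0035,.055)
import cv2
cv2.imwrite('pics/w5.png',imaging.read_camera('wrist')[:,:,::-1])"
```

```text
world [ 0.4578 -0.1192  0.055 ] shift mm [-148.9   -1.9    0. ] turn -0.0004 rot [ 3.1413 -0.0033 -0.5159] bay now mm [48.9  1.5] w 0.0638 t 4.9333 q [-0.48  0.36  1.83 -0.    0.95  1.6 ]
```

View pics/w5.png

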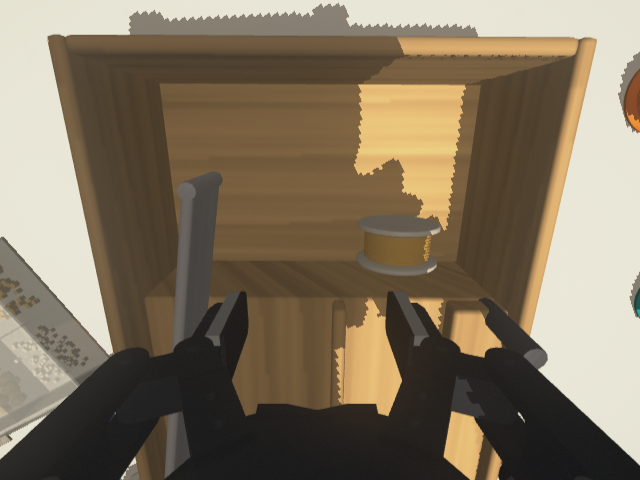

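The view shows the spool off the deck and tipped into the well at (400,245), with the flap held along the left wall at (200,190). I'll retract along the lane so the flap swings shut, then lift.

Request:
move_arm(
  moves=[
    [[-10,0,0],0,0.75],
    [[-20,0,0],0,0.75],
    [[-30,0,0],0,0.75],
    [[-40,0,0],0,0.75],
    [[-50,0,0],0,0.75],
  ],
)

```text
t: 5.4
tool_pos: [0.5405, -0.1682, 0.0557]
tool_rot: [3.141, -0.001, -0.515]
contact_force: [1.2, -2.4, 1.9]
width: 0.064
finger_force: 2.0
```

Request:
move_arm(
  moves=[
    [[-10,0,0],0,0.75],
    [[-20,0,0],0,0.75],
    [[-30,0,0],0,0.75],
    [[-40,0,0],0,0.75],
    [[-50,0,0],0,0.75],
  ],
)

```text
t: 5.82
tool_pos: [0.496, -0.1426, 0.0546]
tool_rot: [-3.141, 0.003, -0.515]
contact_force: [-0.6, -0.2, -1.2]
width: 0.064
finger_force: 0.0
```

Request:
move_arm(
  moves=[
    [[-10,0,0],0,0.75],
    [[-20,0,0],0,0.75],
    [[-30,0,0],0,0.75],
    [[-40,0,0],0,0.75],
    [[-40,0,0],0,0.75],
  ],
)

```text
t: 6.23
tool_pos: [0.4609, -0.1227, 0.0545]
tool_rot: [-3.142, 0.003, -0.515]
contact_force: [-0.2, 0.6, -0.3]
width: 0.0639
finger_force: 0.0
```

Request:
move_arm(
  moves=[
    [[0,0,-25],0,0.75],
    [[0,0,-50],0,0.75],
    [[0,0,-80],0,0.75],
    [[0,0,-110],0,0.75],
    [[0,0,-110],0,0.75],
  ],
)

```text
t: 6.65
tool_pos: [0.467, -0.1261, 0.1725]
tool_rot: [-3.141, -0.013, -0.515]
contact_force: [0.6, 0.4, 1.3]
width: 0.0641
finger_force: 0.0
```

```bash
python3 -c "
from h import *
togo(-.1,.0035,.17)
import cv2
a=imaging.read_camera('scene')[185:355,190:410,::-1]
w=imaging.read_camera('wrist')[:,:,::-1]
cv2.imwrite('pics/e.png',np.hstack([cv2.resize(a,(440,340)),cv2.resize(w,(360,270))[:,:] if 0 else cv2.copyMakeBorder(cv2.resize(w,(360,270)),0,70,0,0,0)]))"
```

```text
world [ 0.4578 -0.1192  0.17  ] shift mm [-11.4  -1.4   2.3] turn 0.0004 rot [-3.1409 -0.0131 -0.5151] bay now mm [-88.6   2.1] w 0.0641 t 6.65 q [-0.47 -0.09  2.1   0.    1.12  1.61]
```

View pics/e.png

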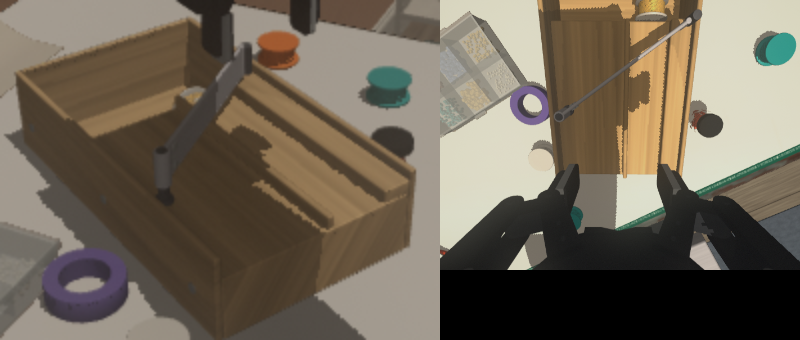

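The flap is shut against its post (at (697,15) in the wrist half), and the spool is in the well behind the deck edge. I've used my ten views, so I'll check the spool's position numerically by triangulating its yellow wire from two wrist poses.

Request:
move_arm(
  moves=[
    [[30,0,-10],0,0.75],
    [[60,0,-20],0,0.75],
    [[80,0,-20],0,0.75],
    [[80,0,-20],0,0.75],
    [[80,0,-20],0,0.75],
  ],
)

```text
t: 7.17
tool_pos: [0.5322, -0.1635, 0.1832]
tool_rot: [3.142, 0.004, -0.516]
contact_force: [-0.4, 0.1, 0.4]
width: 0.0643
finger_force: 0.0
```

```bash
cat > y.py <<'E'
from h import *
import cv2,sys
o=env.get_obs();p=np.r_[o["tool_pos"],o["tool_rot"]]
im=imaging.read_camera("wrist");hsv=cv2.cvtColor(im,cv2.COLOR_RGB2HSV)
c=wcam(p);s=np.load("bay.npy")
def proj(b):
    R=np.array([[np.cos(s[2]),-np.sin(s[2])],[np.sin(s[2]),np.cos(s[2])]])
    w=np.r_[R@b[:2]+s[:2],b[2],1];q=np.linalg.inv(c["T"])@w
    return np.array([c["fx"]*q[0]/q[2]+c["cx"],c["fy"]*q[1]/q[2]+c["cy"]])
def mask(lo,hi):
    m=cv2.inRange(hsv,lo,hi);u,v=proj(np.array([.085,-.036,.03]));z=np.zeros_like(m)
    u,v=int(u),int(v);z[max(v-80,0):v+90,max(u-70,0):u+70]=255
    n,l,st,ce=cv2.connectedComponentsWithStats(m&z)
    for i in range(1,n):
        if st[i,4]>60:print("  ",st[i],ce[i].round(1),"on z=.028 bay",[*(lambda w:(np.array([[np.cos(s[2]),np.sin(s[2])],[-np.sin(s[2]),np.cos(s[2])]])@(w[:2]-s[:2])*1000).round(1))(cast(c,ce[i],.028))])
print("edge px",proj(np.array([.05,-.036,.055])),"well foot px",proj(np.array([.05,-.036,.006])),"rear px",proj(np.array([.15,-.036,.006])))
print("yellow");mask((20,150,60),(35,255,255));print("white");mask((0,0,60),(180,45,255))
cv2.imwrite(f"pics/y{sys.argv[1]}.png",im[:,:,::-1])
E
python3 y.py 1
```

```text
edge px [363.99460743 150.28277602] well foot px [356.77708555 147.37816456] rear px [361.32098054  23.0276318 ]
yellow
white
   [367 163  59  31 676] [399.5 178.7] on z=.028 bay [np.float64(24.2), np.float64(-72.3)]
```

Request:
move_arm(
  moves=[
    [[30,0,0],0,0.75],
    [[60,0,0],0,0.75],
    [[60,0,0],0,0.75],
    [[60,0,0],0,0.75],
  ],
)

```text
t: 7.55
tool_pos: [0.5841, -0.1928, 0.1836]
tool_rot: [3.142, 0.004, -0.515]
contact_force: [-0.3, -0.4, -0.0]
width: 0.0639
finger_force: 0.0
```

```bash
python3 y.py 2; python3 -c "
from h import *
togo(-.1,.0035,.2)"
```

```text
edge px [360.95371292 223.54909099] well foot px [354.58490685 210.37003023] rear px [358.6374705  100.41318196]
yellow
   [361 189  12  16  78] [367.2 195.5] on z=.028 bay [np.float64(68.8), np.float64(-44.3)]
white
   [413 224  15  24 140] [422.1 237.6] on z=.028 bay [np.float64(29.1), np.float64(-97.7)]
   [362 238  56  29 747] [394.  255.1] on z=.028 bay [np.float64(11.5), np.float64(-72.6)]
world [ 0.4578 -0.1192  0.2   ] shift mm [-145.6   -1.7  -15.6] turn 0.0004 rot [ 3.1416  0.0034 -0.5151] bay now mm [45.5  1.9] w 0.0639 t 7.6 q [-0.48  0.2   1.77  0.    1.18  1.6 ]
```

Run:
```python
import cv2
h=cv2.cvtColor(cv2.imread("pics/y2.png"),cv2.COLOR_BGR2HSV)
for u in (340,355,370):
  print(u,[(v,*map(int,h[v,u])) for v in range(140,232,4)])
m=cv2.inRange(h,(0,0,60),(180,75,255))[130:225,300:420]
for r in m[::4,::3]:print(''.join('#' if x else '.' for x in r))
m=cv2.inRange(h,(0,185,0),(180,255,255))[130:225,300:420]
for r in m[::4,::3]:print(''.join('#' if x else '.' for x in r))
```

```text
340 [(140, 17, 122, 123), (144, 17, 119, 109), (148, 17, 128, 219), (152, 18, 126, 224), (156, 18, 126, 226), (160, 19, 123, 226), (164, 20, 118, 226), (168, 17, 129, 195), (172, 16, 122, 115), (176, 17, 129, 172), (180, 17, 128, 201), (184, 16, 119, 109), (188, 17, 129, 182), (192, 16, 124, 109), (196, 17, 123, 106), (200, 16, 120, 108), (204, 17, 108, 106), (208, 17, 120, 106), (212, 17, 118, 93), (216, 16, 116, 92), (220, 17, 119, 92), (224, 17, 130, 204), (228, 18, 127, 218)]
355 [(140, 21, 118, 226), (144, 17, 129, 216), (148, 17, 128, 219), (152, 18, 127, 225), (156, 18, 125, 226), (160, 19, 122, 226), (164, 19, 125, 198), (168, 17, 121, 116), (172, 17, 123, 114), (176, 16, 121, 116), (180, 17, 70, 99), (184, 17, 50, 148), (188, 18, 157, 184), (192, 18, 155, 187), (196, 18, 155, 186), (200, 18, 155, 173), (204, 18, 150, 160), (208, 18, 50, 208), (212, 17, 118, 91), (216, 17, 119, 92), (220, 17, 118, 93), (224, 17, 130, 212), (228, 18, 125, 226)]
370 [(140, 21, 118, 227), (144, 17, 128, 216), (148, 17, 129, 220), (152, 18, 125, 226), (156, 18, 127, 225), (160, 19, 122, 226), (16
[... 1614 characters left out ...]
...
........................................
........................................
........................................
........................................
........................................
........................................
........................................
........................................
........................................
........................................
........................................
........................................
........................................
........................................
........................................
........................................
........................................
```

The spool stands on its rim at about bay (68,-43) mm, with its middle at about z = 28 mm, inside the well. I'll check that it's at rest and the flap is still, then hand in.

Request:
move_arm(
  moves=[
    [[0,0,0],0,0.75],
    [[0,0,0],0,0.75],
    [[0,0,0],0,0.75],
    [[0,0,0],0,0.75],
    [[0,0,0],0,0.75],
  ],
)

```text
t: 8.02
tool_pos: [0.5847, -0.1929, 0.1856]
tool_rot: [3.142, -0.0, -0.515]
contact_force: [-0.1, -0.2, -0.3]
width: 0.0643
finger_force: 0.0
```

```bash
python3 y.py 3 | head -1
python3 - <<'E'
import cv2,numpy as np
for n in "23":
    h=cv2.cvtColor(cv2.imread(f"pics/y{n}.png"),cv2.COLOR_BGR2HSV)
    ys,xs=np.nonzero(cv2.inRange(h,(0,0,60),(180,75,255))[170:214,320:410]);print(n,xs.min()+320,xs.max()+320,ys.min()+170,ys.max()+170)
print(cv2.absdiff(cv2.imread("pics/y2.png"),cv2.imread("pics/y3.png")).mean())
from rig import env;o=env.get_obs();print(o["contact_force"],o["tool_pos"])
E
```

```text
edge px [360.75739111 224.21791962] well foot px [354.45542177 211.22230372] rear px [358.43630774 102.2444776 ]
2 341 389 180 210
3 341 388 181 211
3.4677473958333334
[ 0.03451487 -0.62889657  0.87617497] [ 0.58476142 -0.1930345   0.18557358]
```

The spool is at rest, the flap is shut and the fingers are well above everything.

```bash
python3 -c "
from rig import finish_job
print(finish_job())"
```

```text
the job is handed in; nothing more can be done
None
```

The spool is in the bay's well, standing on its rim at rest, with the flap swung shut, the fingers clear and the things beside the bay left alone; the job is handed in after about 8 s of robot time, with no verdict returned.

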